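Push the insulator pillar home and shut the shelf gate

TASK

Clear the gateway of the iron shelf: push the white ceramic insulator pillar along the shelf, upright and without ever lifting it, until its foot rests against the back rail directly in front of the brass index clip. Then push the swinging brass gate fully shut. Leave the glass tubes, the pitch pipe and the ear trumpet where they are.

Things in the scene. Friction and masses are not known exactly. Their poses are not given: they have to be found in the camera images.
- shelf: Low cast-iron shelf, fixed: plate 180 (x) by 500 (y) mm, top 30 mm over the bench. Origin at bench height under its centre; x points from the front to the back rail. Rail: front face at x = 75 mm, 12 thick, 30 high over the plate. Front edge (x = -84 mm): curbs 12 thick, 22 high, from |y| = 130 mm outwards; between them the gateway, with posts 14 mm thick, 57 high, at y = -128 and 128 mm.
- gate (a joint): Angle a (rad) of the brass gate about its upright pivot pin: 0 = shut (a stop), growing to 1.5 as it swings out towards the robot. Stays where left; about 1 N moves it. A bar 249 mm long, 6 mm thick, 6 to 40 mm above the shelf plate. In the shelf's frame the pin is at x = -84, y = 128 mm and the gate runs from it along (-sin a, -cos a): towards -y when shut.
- gate_hinge (a point): Point on the pivot pin's axis, 23 mm above the shelf plate.
- gate_tip (a point): Free end of the gate, 249 mm from the pin, 23 mm above the shelf plate.
- index: Small fixed brass clip with a round-headed peg (39 mm high, 14 mm wide) riding on top of the back rail; where it sits along the rail varies. Origin on the rail's top at the middle of its thickness; same axes as the shelf. The rail's front face is at x = -6 mm in this frame, so the pillar's centre belongs at x = -33 mm, y = 0.
- pillar: Loose white ceramic insulator pillar, cracked, standing in the gateway: round foot 54 mm in diameter and 20 mm high, ribbed shank 34 to 42 mm in diameter, 62 mm high overall, about 0.3 kg. Origin at the centre of its underside. Pushed low on the foot it slides; pushed high it may tip.
- tube0: Loose glass tube standing on the shelf, 36 mm in diameter, 55 mm high, near the shelf's -y end. Origin at the centre of its underside. Leave alone.
- tube1: Second such glass tube, behind the first. Leave alone.
- pitch_pipe: Loose flat brass pitch pipe, 22 by 80 by 12 mm, lying on the shelf near its +y end. Leave alone.
- trumpet: Loose tin ear trumpet standing on its 90 mm bell, 125 mm high, on the bench beyond the shelf's +y end. Leave alone.

How it is judged:
On the way, in this order (a step that is already met when the one before it is completed fails the run):
1. the pillar stands against the back rail in front of the index clip, the gate still open (x of pillar in the frame of index between -0.037 and -0.025 m and y of pillar in the frame of index between -0.012 and 0.012 m and z of pillar in the frame of shelf below 0.034 m and angle between pillar's own z axis and vertical below 0.08 rad and linear speed of pillar below 0.01 m/s and value of joint gate above 0.5 rad), for 0.2 s.
2. the gate is shut (value of joint gate below 0.05 rad), for 0.2 s.
At the end, for the whole second after the job is handed in: The pillar stands upright and still on the shelf plate, its foot within 4 mm of the back rail and its centre within 12 mm of the index clip along the rail; the gate is within 0.05 rad of shut; the tubes, pitch pipe and trumpet are within 20 mm of where they started (x of pillar in the frame of index between -0.037 and -0.025 m and y of pillar in the frame of index between -0.012 and 0.012 m and z of pillar in the frame of shelf below 0.034 m and angle between pillar's own z axis and vertical below 0.08 rad and linear speed of pillar below 0.01 m/s and value of joint gate below 0.05 rad and distance of each of tube0, tube1, pitch_pipe, trumpet from where it was at the start of the episode below 0.02 m); the robot touches nothing.
It fails at once if the pillar is lifted off the shelf (underside centre more than 10 mm above the plate) (z of pillar in the frame of shelf above 0.04 m).
It fails at once if the pillar is tipped by more than 0.35 rad (angle between pillar's own z axis and vertical above 0.35 rad).
It fails at once if a tube, the pitch pipe or the trumpet is moved more than 20 mm (distance of any of tube0, tube1, pitch_pipe, trumpet from where it was at the start of the episode above 0.02 m).
It also fails if it takes over 51 s, if anything falls off the work surface, if the arm or the gripper's body presses on something with over 40 N, if the wrist force passes 120 N, or if a joint passes its speed limit or range.

ROBOT

A 7-joint arm with a two-finger parallel gripper is mounted at the origin on the work surface. World frame = base frame: x ahead of the robot, y to its left, z up, the work surface at z = 0. Lengths are in m, angles in rad, forces in N, time in s.
With the tool pointing down it reaches from about 0.4 to 0.85 m from the base axis. Payload 4.5 kg.
Tool frame: the origin (TCP) lies midway between the tips of the shut fingers; the grasp point (between the pads) lies 19 mm behind it; z points along the fingers, y is the line along which they close (so a half turn about z gives the same grasp; the last joint's range is limited). The gripper opens to 88 mm and grips with 3 to 60 N. Pads are 18 mm wide; open, the fingers measure 123 mm over their backs; the gripper's body (75 mm by 187 mm) begins 45 mm behind the grasp point.
Start: joints at [1.382, 0.689, -0.195, 1.565, 0.157, 0.902, -0.215], TCP at [0.138, -0.61, 0.239] pointing down, gripper open.
Joint ranges: [-3.01, 3.01], [-0.46, 2.08], [-1.47, 1.51], [0.13, 2.56], [-1, 4.14], [0.04, 2.09], [-2.66, 2.66]. Speed limits (rad/s): [2.57, 2.57, 3.14, 3.14, 3.14, 3.14, 3.14].

INTERFACE

Orientations are given as a unit quaternion [x, y, z, w].
In Python, from plant import r, eyes, finish_job gives the robot as it stands. The module is installed in compiled form; this text tells all that it offers.
- The arm moves only by the tool move_arm, never from a script. Its argument "motion" is a list of rows, each a list of 7 numbers: the shift along the tool's x, y, z in mm, then the turn, a rotation vector about the tool's x, y, z in degrees, then the closure, from 0 (fully open) to 1 (shut). A call has 1 to 5 rows; each row is the pose to reach, as a shift and turn from the pose commanded when the call began, along the tool's axes at that moment; what a row does not reach only later rows make up. A row lasts 1/8 s, in which the tool goes at most 62.5 mm and 10.7 degrees, less where a joint would pass 70% of its speed; a pose out of reach is approached as far as the arm can. A call with a gripper value outside its range is refused whole. The fingers move at their own pace and stop on an object; "newtons" is the grip in N (left out, the last holds). Time passes only in rows, so rows that repeat a pose let the fingers close. It gives the time, the measured TCP pose, the force, the opening and the grip force at its end, in the units of the state.
- r.get_state(): the state, without advancing time (a new reading comes with each control period).
- eyes.snapshot(name): name is "scene" or "top" or "wrist"; returns a dict with "frame" (420x560x3 uint8, red, green, blue), "z_map" (420x560 float32, m along the optical axis (not along the pixel's ray), 0 where there is no reading), "intrinsics" (3x3 intrinsics, pixels), "world_to_cam" (4x4, takes a point from world to camera coordinates). Camera axes: x right, y down, z forward; pixel columns grow to the right and rows downward; lengths in m; the calibration is good to about 2 mm. The wrist camera is an equidistant fisheye: a pixel r from the principal point sees the ray r / f radians off the axis. A picture is of the moment at which its call begins.
- finish_job(): hands the job in; it is judged then, once.
The state is a dict: "clock": time; "q": joint angles; "qd": joint speeds; "joint_torque": joint torques, N m; "tool_pos": TCP position; "eef_rot": TCP orientation; "contact_force": force on the tool from outside, world axes, zero at the start; "moment": the same for the moment, N m; "opening": opening from 0.0 (shut) to 1.0 (fully open); "finger_force": force on a finger pad.
Only numpy, scipy, OpenCV 4.12 (cv2) and the standard library are available. Lean on these libraries where they do the work, as an engineer would, in place of code of your own. Each camera call takes 0.05 s, during which the arm holds its last target. There are 200 camera calls.

## Working session

There is one attempt and no reset: what is moved stays moved. The work goes in short steps, Python scripts to look and compute and a tool call to move; the robot and the scene stay as the last step left them, time stands still between calls to the robot, and variables do not carry over. Pictures are saved under pics/ and viewed, at most 10 in all, crops included, and the job is handed in when it is done.

Besides the shell and the picture viewer there is one more tool, called after "Call:" as a command line: name --pt "numbers of a row" for each row, then --argument value for the rest. move_arm: Moves the arm, as the interface text tells. Its arguments: {"type":"object","properties":{"motion":{"type":"array","items":{"type":"array","items":{"type":"number"}}},"newtons":{"type":"number"}},"required":["motion"]}

```bash
mkdir -p pics
cat > h.py <<'E'
import numpy as np,cv2
from plant import r,eyes,finish_job
def snap(n,f):
    s=eyes.snapshot(n); cv2.imwrite('pics/'+f+'.png',s['frame'][:,:,::-1]); np.savez(f+'.npz',**s); return s
def px(s,u,v,z=None):
    K=s['intrinsics'];T=np.linalg.inv(s['world_to_cam'])
    d=np.array([(u-K[0,2])/K[0,0],(v-K[1,2])/K[1,1],1.])
    if z is None: c=d*s['z_map'][int(v),int(u)]
    else:
        w=T[:3,:3]@d; c=d*(z-T[2,3])/w[2]
    return (T[:3,:3]@c+T[:3,3]).round(4)
E
python3 - <<'E'
from h import *
snap('top','t0');snap('scene','s0');s=r.get_state();print(s['tool_pos'],s['eef_rot'],s['clock'],s['contact_force'])
a=cv2.imread('pics/t0.png');b=cv2.imread('pics/s0.png')
E
```

```text
[ 0.13795912 -0.60900729  0.23800746] [ 9.93795080e-01  1.11223506e-01 -1.38480406e-04 -8.06710305e-04] 0.1 [0.15477126 0.06597227 0.23087865]
```

View pics/t0.png

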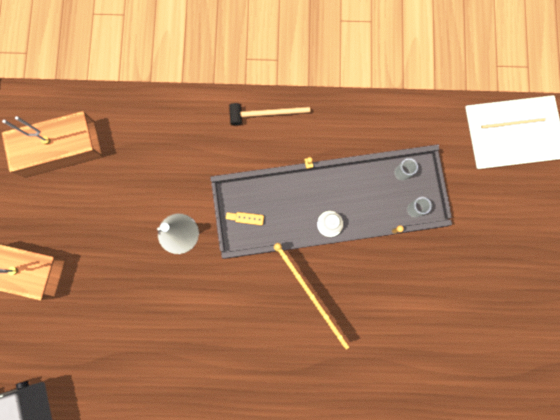

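View pics/s0.png

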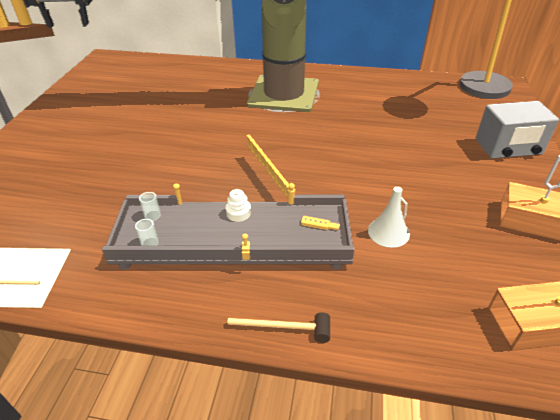

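The top view shows the shelf with posts at about (278,247) and (400,229), the index at (309,162), the pillar at (330,224) and the gate tip at (347,347). I'll enlarge the crop for better pixel positions.

Run:
```python
from h import *
a=cv2.imread('pics/t0.png');cv2.imwrite('pics/c0.png',cv2.resize(a[140:360,200:460],None,fx=2.7,fy=2.7,interpolation=cv2.INTER_CUBIC)) 
s=dict(np.load('t0.npz'))
for n,u,v,z in [('pinpost',278,247,.087),('post2',400,229,.087),('idx',309,161,.095),('pil',330,218,.092),('tip',347,347,.07),('tipd',346,345,None),('pild',330,218,None),('plate',280,190,None),('idxd',309,161,None)]: print(n,px(s,u,v,z))
print(np.linalg.inv(s['world_to_cam'])[:3,3])
```

```text
pinpost [0.5612 0.1125 0.087 ]
post2 [ 0.6049 -0.1379  0.087 ]
idx [0.7416 0.0527 0.095 ]
pil [0.6233 0.0072 0.092 ]
tip [ 0.3636 -0.0325  0.07  ]
tipd [ 0.3679 -0.03    0.0729]
pild [0.6235 0.0071 0.0902]
plate [0.6903 0.1117 0.0341]
idxd [0.741  0.0528 0.0973]
[0.49611898 0.10962301 1.02932247]
```

View pics/c0.png

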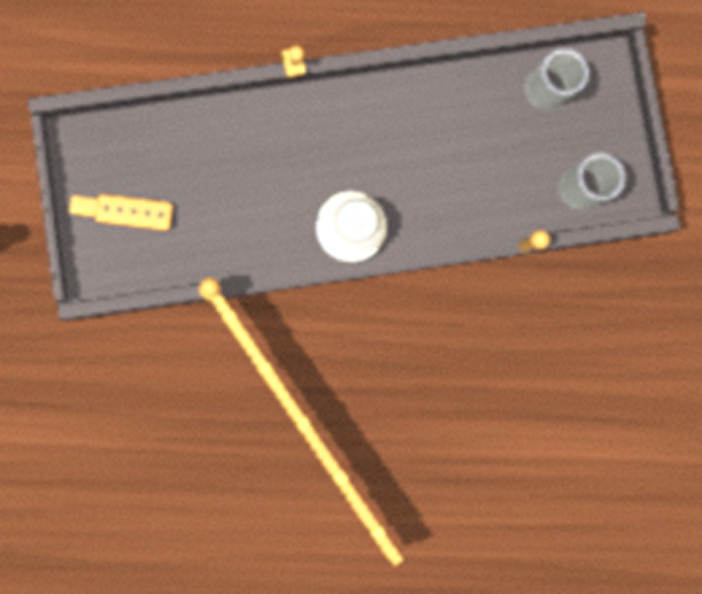

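Run:
```python
from h import *
s=dict(np.load('t0.npz'))
c=lambda u,v,z:px(s,u/2.7+200-.3,v/2.7+140-.3,z)
pin=c(209,289,.087);p2=c(540,240,.087)
rl=c(33,101,.06);rr=c(643,16,.06);fl=c(63,318,.052);fr=c(679,227,.052)
for a,b in((p2,pin),(rr,rl),(fr,fl)):d=b-a;print(np.arctan2(-d[0],d[1]),np.linalg.norm(d))
d=pin-p2;d2=rl-rr;phi=np.mean([np.arctan2(-e[0],e[1]) for e in (d,d2,fl-fr)])
X=np.array([np.cos(phi),np.sin(phi)]);Y=np.array([-X[1],X[0]])
O1=(pin+p2)[:2]/2+.084*X;O2=(rl+rr+fl+fr)[:2]/4
print('phi',phi,O1,O2);O=(O1+O2)/2
# pillar cloud
h,w=s['z_map'].shape;vv,uu=np.mgrid[205:242,312:348];P=np.array([px(s,u,v) for u,v in zip(uu.ravel(),vv.ravel())])
for lo,hi in((.085,.1),(.046,.056)):
    m=(P[:,2]>lo)&(P[:,2]<hi);q=P[m];print(m.sum(),cv2.minEnclosingCircle(q[:,:2].astype('f4')),q[:,2].mean())
f=c(351,227,.05);t=c(357,220,.092);i=c(293,62,.09);tip=c(397,557,.07)
loc=lambda p:((p[:2]-O)@X,(p[:2]-O)@Y)
for n,p in(('foot',f),('top',t),('idx',i),('tip',tip),('pin',pin),('tube0',c(603,177,.085)),('pipe',c(172,215,.04))):print(n,p,np.round(loc(p),4))
```

```text
0.1730625515739183 0.2555169074640659
0.1688341644136111 0.49514023266141477
0.17275588444453988 0.4927344619569449
phi 0.17155086681068976 [0.66646698 0.0028897 ] [6.65975e-01 1.25000e-04]
197 ((0.6167442202568054, 0.002733380999416113), 0.016796957701444626) 0.09013350253807108
159 ((0.6168155074119568, 0.0028621647506952286), 0.02708565630018711) 0.052695597484276734
foot [0.6164 0.0032 0.05  ] [-0.0488  0.0102]
top [0.6168 0.0032 0.092 ] [-0.0484  0.0101]
idx [0.7393 0.054  0.09  ] [0.081  0.0392]
tip [ 0.3656 -0.0319  0.07  ] [-0.3019  0.0184]
pin [0.5617 0.1144 0.087 ] [-0.0837  0.1291]
tube0 [ 0.6561 -0.187   0.085 ] [-0.0422 -0.184 ]
pipe [0.6236 0.1459 0.04  ] [-0.0173  0.1495]
```

```bash
cat >> h.py <<'E'
from scipy.spatial.transform import Rotation as R
O=np.array([.6662,.0015]);PHI=.1716;X=np.array([np.cos(PHI),np.sin(PHI)]);Y=np.array([-X[1],X[0]])
loc=lambda p:np.array([(p[:2]-O)@X,(p[:2]-O)@Y])
wld=lambda a,b:O+a*X+b*Y
def to(pos,yawdeg):
    s=r.get_state();A=R.from_quat(s['eef_rot']);B=R.from_euler('z',yawdeg,degrees=True)*R.from_quat([1,0,0,0])
    print('shift mm',(A.inv().apply(np.array(pos)-s['tool_pos'])*1e3).round(1),'turn',np.degrees((A.inv()*B).as_rotvec()).round(2),'t',s['clock'])
E
python3 -c "
from h import *
to([.572,-.019,.238],26.5);to([.572,-.019,.039],26.5)"
```

```text
shift mm [ 553.7 -479.5    0.7] turn [-9.000e-02 -1.000e-02 -1.373e+01] t 0.1
shift mm [ 553.8 -479.1  199.7] turn [-9.000e-02 -1.000e-02 -1.373e+01] t 0.1
```

Call:
move_arm --pt "46 -40 0 0 0 0 0.3" --pt "92 -80 0 0 0 -3 0.66" --pt "138 -120 0 0 0 -6 0.66" --pt "184 -160 0 0 0 -10 0.66" --pt "230 -199 0 0 0 -13.7 0.66"

```text
clock: 0.72
tool_pos: [0.3193, -0.3629, 0.2387]
eef_rot: [0.973, 0.23, 0.0, -0.0]
contact_force: [1.6, -0.3, -0.4]
opening: 0.46
finger_force: 0.0
```

```bash
python3 -c "
from h import *
to([.572,-.019,.238],26.5);s=r.get_state();print(s['tool_pos'],s['opening'])"
```

```text
shift mm [ 379.9 -194.5    0.7] turn [-0.   -0.01  0.08] t 0.725
[ 0.31931094 -0.36292522  0.23865918] 0.4598613474491022
```

Call:
move_arm --pt "53 -27 0 0 0 0 0.66" --pt "106 -54 0 0 0 0 0.66" --pt "159 -81 0 0 0 0 0.66" --pt "212 -108 0 0 0 0 0.66" --pt "265 -135 0 0 0 0 0.66"

```text
clock: 1.35
tool_pos: [0.4963, -0.1241, 0.2385]
eef_rot: [0.973, 0.229, -0.0, 0.0]
contact_force: [1.0, -0.4, -0.2]
opening: 0.337
finger_force: 0.0
```

Call:
move_arm --pt "50 -26 0 0 0 0 0.66" --pt "80 -50 0 0 0 0 0.66" --pt "80 -55 0 0 0 0 0.66" --pt "80 -55 50 0 0 0 0.66" --pt "80 -55 80 0 0 0 0.66"

```text
clock: 1.98
tool_pos: [0.541, -0.0422, 0.157]
eef_rot: [0.974, 0.228, -0.001, 0.0]
contact_force: [0.1, -0.5, 0.3]
opening: 0.34
finger_force: 0.0
```

```bash
python3 -c "
from h import *
to([.572,-.019,.039],26.5);s=r.get_state();print(s['tool_pos'],s['opening'])"
```

```text
shift mm [ 38.5  -7.  117.9] turn [-0.01  0.17 -0.11] t 1.975
[ 0.54096042 -0.04223429  0.15701622] 0.34047498286722455
```

Call:
move_arm --pt "20 -4 20 0 0 0 0.66" --pt "36 -7 50 0 0 0 0.66" --pt "36 -7 90 0 0 0 0.66" --pt "36 -7 116 0 0 0 0.66" --pt "36 -7 116 0 0 0 0.66"

```text
clock: 2.6
tool_pos: [0.5695, -0.0199, 0.041]
eef_rot: [0.974, 0.228, -0.003, 0.0]
contact_force: [-1.1, -0.9, 0.2]
opening: 0.335
finger_force: 0.0
```

```bash
python3 -c "
from h import *
snap('wrist','w1');snap('scene','s1')
a=cv2.imread('pics/s1.png')[130:270,100:400];w=cv2.imread('pics/w1.png')
a=cv2.resize(a,(800,373));cv2.imwrite('pics/c1.png',a)
p=wld(.048,.039);print(p);d=p-np.array([.6168,.003]);print(np.linalg.norm(d),np.degrees(np.arctan2(d[1],d[0])))
s=r.get_state();print(s['tool_pos'],s['contact_force'],loc(s['tool_pos']));to([.572,-.019,.039],26.5)"
```

```text
[0.70683541 0.04812363]
0.10071006773947755 26.6189539043887
[ 0.57169213 -0.01942072  0.04327624] [0.19156199 0.10481526 0.36167057] [-0.09669222 -0.00447538]
shift mm [ 0.5 -0.2  4.3] turn [ 0.03  0.01 -0.09] t 2.7
```

View pics/c1.png

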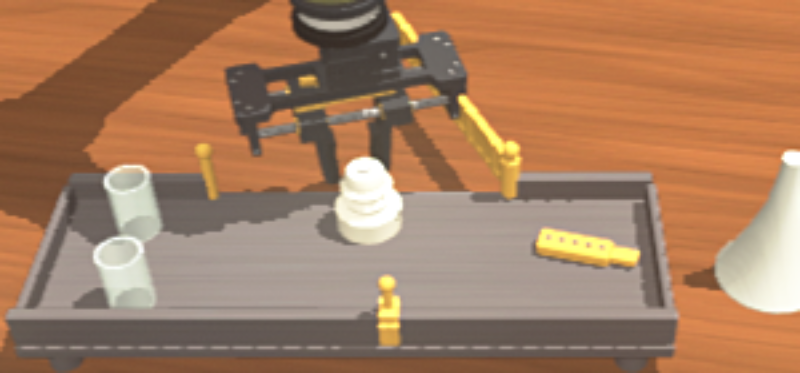

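The view from behind the shelf shows both fingers low behind the pillar at (335,170) and (380,150), clear of the gate and the posts. I'll start pushing.

Call:
move_arm --pt "8 0 4 0 0 0 0.66" --pt "16 0 4 0 0 0 0.66" --pt "24 0 4 0 0 0 0.66" --pt "32 0 4 0 0 0 0.66" --pt "40 0 4 0 0 0 0.66"

```text
clock: 3.32
tool_pos: [0.6073, -0.0009, 0.0388]
eef_rot: [0.973, 0.229, -0.001, 0.0]
contact_force: [-3.5, -2.0, 3.2]
opening: 0.343
finger_force: 1.9
```

Call:
move_arm --pt "8 0 0 0 0 0 0.66" --pt "16 0 0 0 0 0 0.66" --pt "24 0 0 0 0 0 0.66" --pt "32 0 0 0 0 0 0.66" --pt "36 0 0 0 0 0 0.66"

```text
clock: 3.95
tool_pos: [0.6406, 0.0159, 0.0387]
eef_rot: [0.973, 0.229, 0.0, -0.0]
contact_force: [-2.3, -1.0, 3.1]
opening: 0.339
finger_force: 1.9
```

```bash
python3 -c "
from h import *
s=snap('top','t2');snap('scene','s2')
a=cv2.imread('pics/t2.png')[130:270,200:460];b=cv2.imread('pics/s2.png')[160:270,100:360]
cv2.imwrite('pics/c2.png',np.vstack([cv2.resize(a,(600,323),interpolation=2),cv2.resize(b,(600,254),interpolation=2)]))
s=r.get_state();print(s['tool_pos'],s['contact_force'],s['opening'],loc(s['tool_pos']))
p=wld(.048,.039);e=[np.cos(np.radians(26.5)),np.sin(np.radians(26.5))];to([*(p-.0315*np.array(e)),.039],26.5)"
```

```text
[0.64079301 0.0160345  0.03870743] [-0.00570551 -0.6901792   0.08936636] 0.3386122504781433 [-0.02255194  0.0186595 ]
shift mm [41.9  0.7 -0.2] turn [ 0.01 -0.11 -0.01] t 4.05
```

View pics/c2.png

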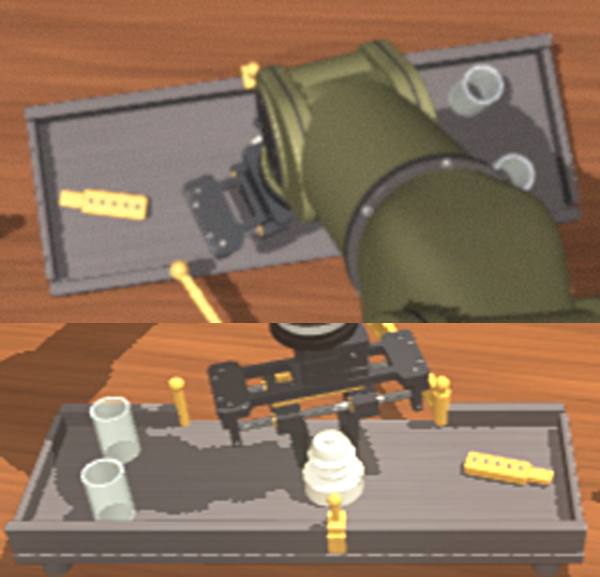

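The pillar (scene half, about (333,480)) is upright between the fingers and heading for the clip. I'll carry on with the push.

Call:
move_arm --pt "8 0 0 0 0 0 0.66" --pt "16 0 0 0 0 0 0.66" --pt "24 0 0 0 0 0 0.66" --pt "32 0 0 0 0 0 0.66" --pt "37 0 0 0 0 0 0.66"

```text
clock: 4.68
tool_pos: [0.6736, 0.0324, 0.0386]
eef_rot: [0.973, 0.229, 0.0, -0.0]
contact_force: [-1.3, -0.8, 0.1]
opening: 0.342
finger_force: 1.1
```

Call:
move_arm --pt "2 0 0 0 0 0 0.66" --pt "4 0 0 0 0 0 0.66" --pt "4 0 0 0 0 0 0.66"

```text
clock: 5.05
tool_pos: [0.6766, 0.0337, 0.0387]
eef_rot: [0.973, 0.229, 0.0, 0.0]
contact_force: [-1.7, -0.0, 0.9]
opening: 0.338
finger_force: 0.8
```

Run:
```python
from h import *
s=snap('scene','s3')
st=r.get_state();print(st['tool_pos'],st['contact_force'],loc(st['tool_pos']))
p=wld(.048,.039);e=np.array([np.cos(np.radians(26.5)),np.sin(np.radians(26.5))]);to([*(p-.0315*e),.039],26.5);print('pillar est',loc(st['tool_pos'][:2]+.0315*e))
cv2.imwrite('pics/c3.png',cv2.resize(s['frame'][170:270,180:310,::-1],None,fx=6,fy=6,interpolation=2)[:598])
```

```text
[0.67658292 0.03370191 0.03871138] [-0.90508282  0.70807068  0.17803729] [0.01572919 0.02995598]
shift mm [ 2.   0.6 -0.3] turn [ 0.   -0.02 -0.03] t 5.1
pillar est [0.04590565 0.03899101]
```

View pics/c3.png

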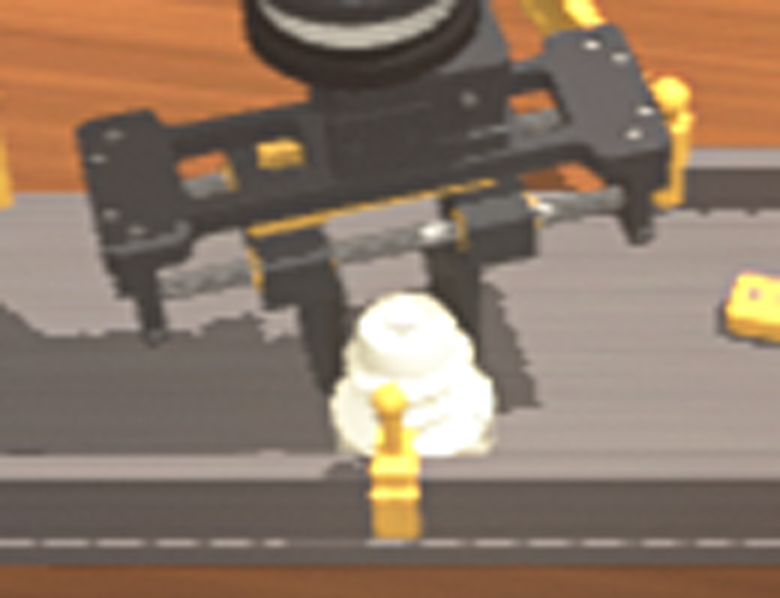

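The crop shows the pillar upright (centre about (413,390)) just behind the clip (390,400), almost at the rail. I'll measure both in this image.

```bash
cat >> h.py <<'E'
def cloud(s,u0,u1,v0,v1):
    vv,uu=np.mgrid[v0:v1,u0:u1];q=np.array([px(s,u,v) for u,v in zip(uu.ravel(),vv.ravel())]);c=s['frame'][v0:v1,u0:u1].reshape(-1,3).astype(int);return q,c
def check(s,box=(180,310,200,262)):
    q,c=cloud(s,*box);L=np.column_stack([(q[:,:2]-O)@X,(q[:,:2]-O)@Y,q[:,2]])
    w=(c.min(1)>150)&(L[:,2]>.034)&(abs(L[:,0]-.04)<.05)&(abs(L[:,1]-.04)<.06);P=L[w]
    m=P[:,2]>.083;print('top n',m.sum(),'mid',(P[m].min(0)+P[m].max(0))/2,P[:,2].max())
    m=P[:,2]<.052;print('pil y range',P[:,1].min(),P[:,1].max())
    g=(c[:,0]-c[:,2]>70)&(L[:,2]>.066)&(abs(L[:,0]-.08)<.02)&(L[:,1]<.08);G=L[g];print('idx n',g.sum(),'mid',(G.min(0)+G.max(0))/2,np.median(G,0))
E
python3 -c "
from h import *
check(dict(np.load('s3.npz')))
s=dict(np.load('s3.npz'));print(loc(np.linalg.inv(s['world_to_cam'])[:3,3]))"
```

```text
top n 167 mid [0.05612262 0.05698853 0.10245   ] 0.1217
pil y range -0.018432013383163633 0.09994933887975188
idx n 94 mid [0.0808316  0.02043226 0.09485   ] [0.08999172 0.03806115 0.07405   ]
[0.6889673  0.11476097]
```

```bash
sed -i "s/abs(L\[:,1\]-.04)<.06)/(abs(L[:,1]-.04)<.04)\&(L[:,2]<.096)/; s/w=(c.min(1)>150)/w=(c.min(1)>150)/; s/(abs(L\[:,0\]-.04)<.05)&(abs/(abs(L[:,0]-.04)<.05)\&(abs/" h.py; sed -i 's/&((abs(L/\&(abs(L/' h.py; grep -n "w=(c" h.py; python3 -c "
from h import *
check(dict(np.load('s3.npz')))"
```

```text
23:    w=(c.min(1)>150)&(L[:,2]>.034)&(abs(L[:,0]-.04)<.05)&(abs(L[:,1]-.04)<.04)&(L[:,2]<.096);P=L[w]
top n 149 mid [0.06027679 0.03983793 0.0891    ] 0.095
pil y range 0.0011217253489680186 0.07831605003179634
idx n 94 mid [0.0808316  0.02043226 0.09485   ] [0.08999172 0.03806115 0.07405   ]
```

Call:
move_arm --pt "1.5 0.5 0 0 0 0 0.66" --pt "3 1 0 0 0 0 0.66" --pt "4 1.2 0 0 0 0 0.66"

```text
clock: 5.48
tool_pos: [0.6807, 0.0344, 0.0387]
eef_rot: [0.973, 0.229, 0.0, 0.0]
contact_force: [-1.3, 0.0, 0.3]
opening: 0.339
finger_force: 1.0
```

Call:
move_arm --pt "1 0.3 0 0 0 0 0.66" --pt "1.5 0.5 0 0 0 0 0.66" --pt "1.5 0.5 0 0 0 0 0.66"

```text
clock: 5.85
tool_pos: [0.6817, 0.0346, 0.0386]
eef_rot: [0.973, 0.229, -0.0, -0.0]
contact_force: [-3.4, 0.1, 1.9]
opening: 0.344
finger_force: 1.5
```

Run:
```python
from h import *
s=snap('scene','s4');st=r.get_state();print(st['tool_pos'],st['contact_force'],loc(st['tool_pos']),st['finger_force'])
cv2.imwrite('pics/c4.png',cv2.resize(s['frame'][195:265,200:290,::-1],None,fx=8,fy=8,interpolation=2))
```

```text
[0.68173126 0.0345293  0.03863479] [-3.79103727 -0.63251167  1.32385017] [0.0209432  0.02989208] 1.5369332216687326
```

View pics/c4.png

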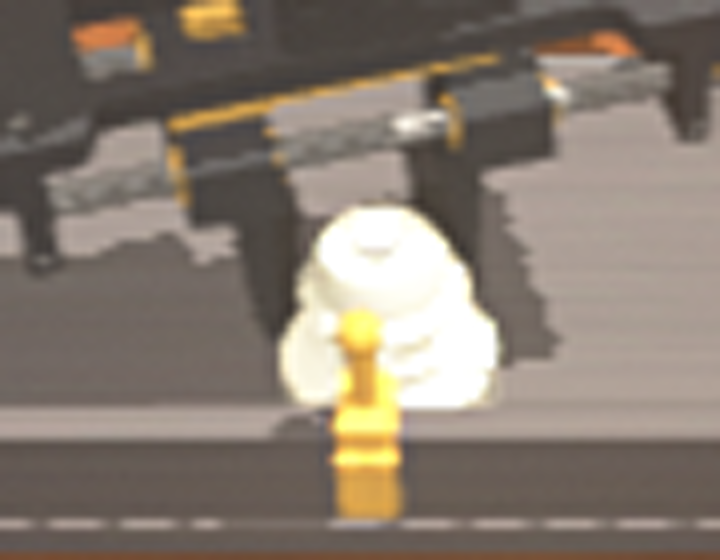

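The crop shows the pillar upright; its hollow top is at crop (375,243) and the peg head at (361,330). The force is now sustained at 3.8 N, which suggests rail contact.

Call:
move_arm --pt "1 0.3 0 0 0 0 0.66" --pt "2 0.6 0 0 0 0 0.66" --pt "2 0.6 0 0 0 0 0.66"

```text
clock: 6.28
tool_pos: [0.6821, 0.0345, 0.0385]
eef_rot: [0.973, 0.229, -0.002, -0.0]
contact_force: [-6.9, -1.1, 3.9]
opening: 0.339
finger_force: 3.6
```

Run:
```python
from h import *
s=dict(np.load('s4.npz'))
print('pil',loc(px(s,246.6,225.1,.092)),'idx',loc(px(s,244.8,236,.094)))
st=r.get_state();print(st['contact_force'],loc(st['tool_pos']))
```

```text
pil [0.05534954 0.04003659] idx [0.08726699 0.03856478]
[-6.92779401 -1.09850736  3.89024576] [0.02132061 0.02981235]
```

Firmly against the rail: the pillar sits 32 mm in front of the clip, 1.5 mm off along the rail. Back off straight, then go up.

Call:
move_arm --pt "-3 -1 0 0 0 0 0.66" --pt "-15 0 0 0 0 0 0.66" --pt "-40 0 0 0 0 0 0.66" --pt "-60 0 -50 0 0 0 0.66" --pt "-70 0 -110 0 0 0 0.66"

```text
clock: 6.9
tool_pos: [0.6201, 0.0024, 0.1489]
eef_rot: [0.974, 0.228, -0.001, 0.0]
contact_force: [1.6, -0.7, 0.4]
opening: 0.341
finger_force: 0.0
```

Run:
```python
from h import *
st=r.get_state();print(st['tool_pos'],st['q'])
to([*wld(-.211,.1135),.15],-20);to([*wld(-.211,.1135),.045],-20)
```

```text
[0.62008065 0.00235502 0.14894947] [ 0.00868799  0.79445766 -0.15715394  1.66052086  0.17483677  0.70229288
 -1.34606129]
shift mm [-128.9 -147.7   -0.8] turn [ 0.05  0.11 46.41] t 6.9
shift mm [-128.7 -147.7  104.2] turn [ 0.05  0.11 46.41] t 6.9
```

Call:
move_arm --pt "-26 -30 -20 0 0 9 1" --pt "-52 -60 -20 0 0 18 1" --pt "-78 -90 -20 0 0 27 1" --pt "-104 -120 -20 0 0 36 1" --pt "-129 -148 -5 0 0 46 1"

```text
clock: 7.52
tool_pos: [0.4406, 0.0791, 0.1547]
eef_rot: [0.985, -0.173, 0.003, -0.001]
contact_force: [0.0, 1.1, -1.4]
opening: 0.001
finger_force: 0.0
```

Run:
```python
from h import *
s=snap('top','t5');st=r.get_state();print(st['tool_pos'],st['q'],st['opening'])
to([*wld(-.211,.1135),.045],-20)
cv2.imwrite('pics/c5.png',cv2.resize(s['frame'][130:370,200:460,::-1],None,fx=2.4,fy=2.4,interpolation=2))
```

```text
[0.43298192 0.08036536 0.15272164] [-0.32896326  0.62433941  0.06590422  2.19120028 -0.12200802  0.3358479
 -2.07917695] 0.0034888729023083236
shift mm [  7.3   0.6 107.7] turn [0.14 0.35 0.04] t 7.575
```

View pics/c5.png

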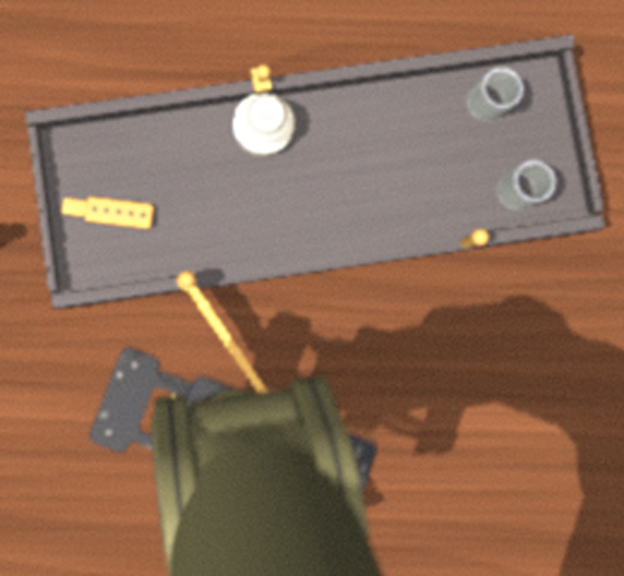

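The view shows the pillar at (265,122) touching the rail at the clip (262,77), and the gate unmoved from the pin at (186,280). I'll lower the tool beside the gate on its outer side.

Call:
move_arm --pt "7 0 30 0 0 0 1" --pt "7 0 60 0 0 0 1" --pt "7 0 90 0 0 0 1" --pt "7 0 108 0 0 0 1" --pt "7 0 108 0 0 0 1"

```text
clock: 8.2
tool_pos: [0.4469, 0.0761, 0.045]
eef_rot: [0.986, -0.17, -0.0, 0.0]
contact_force: [0.3, -0.0, 0.5]
opening: 0.006
finger_force: 0.0
```

```bash
cat > sw.py <<'E'
from h import *
st=r.get_state();print(st['tool_pos'],st['contact_force'],st['q'].round(2) if hasattr(st['q'],'round') else st['q'])
for a in np.arange(1.1,-.01,-.1):
    p=np.array([-.084,.128])+.12*np.array([-np.sin(a),-np.cos(a)])+.02*np.array([-np.cos(a),np.sin(a)])
    print(round(a,1),end=' ');to([*wld(*p),.045],-20)
E
python3 sw.py
```

```text
[0.44686893 0.07608115 0.0450197 ] [ 0.3418856  -0.00632802  0.48528445] [-0.28  0.86  0.01  2.21 -0.13  0.07 -2.05]
1.1 shift mm [12.5 15.4  0. ] turn [0.01 0.01 0.47] t 8.2
1.0 shift mm [21.8 23.2  0. ] turn [0.01 0.01 0.47] t 8.2
0.9 shift mm [31.8 30.1  0. ] turn [0.01 0.01 0.47] t 8.2
0.8 shift mm [42.5 36.   0. ] turn [0.01 0.01 0.47] t 8.2
0.7 shift mm [53.7 40.8  0. ] turn [0.01 0.01 0.47] t 8.2
0.6 shift mm [65.3 44.4  0. ] turn [0.01 0.01 0.47] t 8.2
0.5 shift mm [77.2 46.8  0. ] turn [0.01 0.01 0.47] t 8.2
0.4 shift mm [89.3 48.1  0. ] turn [0.01 0.01 0.47] t 8.2
0.3 shift mm [101.4  48.1   0. ] turn [0.01 0.01 0.47] t 8.2
0.2 shift mm [113.5  46.9   0. ] turn [0.01 0.01 0.47] t 8.2
0.1 shift mm [125.5  44.6   0. ] turn [0.01 0.01 0.47] t 8.2
-0.0 shift mm [137.1  41.    0. ] turn [0.01 0.01 0.47] t 8.2
```

Call:
move_arm --pt "6 6 0 0 0 0 1" --pt "12 14 0 0 0 0 1" --pt "22 23 0 0 0 0 1" --pt "32 30 0 0 0 0 1" --pt "42 36 0 0 0 0 1"

```text
clock: 8.82
tool_pos: [0.4749, 0.0274, 0.0458]
eef_rot: [0.985, -0.17, 0.0, 0.0]
contact_force: [0.7, 0.1, 0.7]
opening: 0.006
finger_force: 0.2
```

```bash
python3 sw.py | sed -n '1p;5,$p'
```

```text
[0.47490029 0.02739462 0.04584729] [0.71115162 0.13712581 0.65697451] [-0.16  0.86  0.01  2.15 -0.08  0.13 -1.99]
0.8 shift mm [-0.2 -0.5  0.8] turn [ 0.   -0.02  0.42] t 8.825
0.7 shift mm [11.   4.2  0.9] turn [ 0.   -0.02  0.42] t 8.825
0.6 shift mm [22.6  7.9  0.9] turn [ 0.   -0.02  0.42] t 8.825
0.5 shift mm [34.5 10.3  0.9] turn [ 0.   -0.02  0.42] t 8.825
0.4 shift mm [46.6 11.5  0.9] turn [ 0.   -0.02  0.42] t 8.825
0.3 shift mm [58.7 11.6  0.9] turn [ 0.   -0.02  0.42] t 8.825
0.2 shift mm [70.8 10.4  0.9] turn [ 0.   -0.02  0.42] t 8.825
0.1 shift mm [82.8  8.   0.9] turn [ 0.   -0.02  0.42] t 8.825
-0.0 shift mm [94.4  4.4  0.9] turn [ 0.   -0.02  0.42] t 8.825
```

Call:
move_arm --pt "11 4 0 0 0 0 1" --pt "23 8 0 0 0 0 1" --pt "35 10 0 0 0 0 1" --pt "47 11.5 0 0 0 0 1" --pt "59 11.5 0 0 0 0 1"

```text
clock: 9.45
tool_pos: [0.5266, -0.0024, 0.0457]
eef_rot: [0.986, -0.17, -0.0, 0.0]
contact_force: [-0.9, 1.5, -0.4]
opening: 0.006
finger_force: 0.3
```

Call:
move_arm --pt "10 -1 0 0 0 0 1" --pt "18 -3 0 0 0 0 1" --pt "25 -4 0 0 0 0 1" --pt "30 -5 0 0 0 0 1" --pt "33 -6 0 0 0 0 1"

```text
clock: 10.07
tool_pos: [0.5593, -0.0075, 0.0457]
eef_rot: [0.986, -0.17, -0.0, 0.0]
contact_force: [-0.9, -0.4, 0.6]
opening: 0.002
finger_force: 0.2
```

```bash
python3 sw.py | sed -n '1p;11,$p'
```

```text
[ 0.5593234  -0.0075481   0.04570173] [-0.90036349 -0.4375602   0.57821544] [-0.08  0.9   0.02  1.9  -0.04  0.34 -1.94]
0.2 shift mm [-20.4   5.7   0.7] turn [0.01 0.   0.47] t 10.075
0.1 shift mm [-8.5  3.3  0.7] turn [0.01 0.   0.47] t 10.075
-0.0 shift mm [ 3.1 -0.2  0.7] turn [0.01 0.   0.47] t 10.075
```

Continue gently along the shelf's x until the stop is felt.

Call:
move_arm --pt "2 -1 0 0 0 0 1" --pt "4 -2 0 0 0 0 1" --pt "5 -3 0 0 0 0 1" --pt "5 -3 0 0 0 0 1"

```text
clock: 10.58
tool_pos: [0.565, -0.0064, 0.0457]
eef_rot: [0.986, -0.17, 0.0, 0.0]
contact_force: [0.0, -0.1, 0.1]
opening: 0.003
finger_force: 0.0
```

Call:
move_arm --pt "1.5 -0.7 0 0 0 0 1" --pt "3 -1.5 0 0 0 0 1" --pt "4 -2 0 0 0 0 1" --pt "4 -2 0 0 0 0 1"

```text
clock: 11.08
tool_pos: [0.5659, -0.0063, 0.0454]
eef_rot: [0.985, -0.17, -0.003, 0.001]
contact_force: [-6.3, -1.0, 4.7]
opening: 0.005
finger_force: 3.5
```

The stop is reached, with 6 N and no further travel. Back off, rise and check.

Call:
move_arm --pt "-5 2 0 0 0 0 1" --pt "-30 10 0 0 0 0 1" --pt "-60 15 -30 0 0 0 1" --pt "-90 15 -85 0 0 0 1" --pt "-110 15 -130 0 0 0 1"

```text
clock: 11.7
tool_pos: [0.4603, 0.0174, 0.1773]
eef_rot: [0.986, -0.169, 0.001, -0.0]
contact_force: [1.2, 0.7, -0.3]
opening: 0.005
finger_force: 0.0
```

Run:
```python
from h import *
s=snap('top','t6');st=r.get_state();print(st['tool_pos'],st['contact_force'],st['clock'])
b=snap('scene','s6')
cv2.imwrite('pics/c6.png',np.vstack([cv2.resize(s['frame'][130:270,200:460,::-1],(600,323),interpolation=2),cv2.resize(b['frame'][160:270,100:360,::-1],(600,254),interpolation=2)]))
```

```text
[0.45984157 0.01818159 0.18141272] [-2.39298258  1.85638541  3.55721808] 11.75
```

View pics/c6.png

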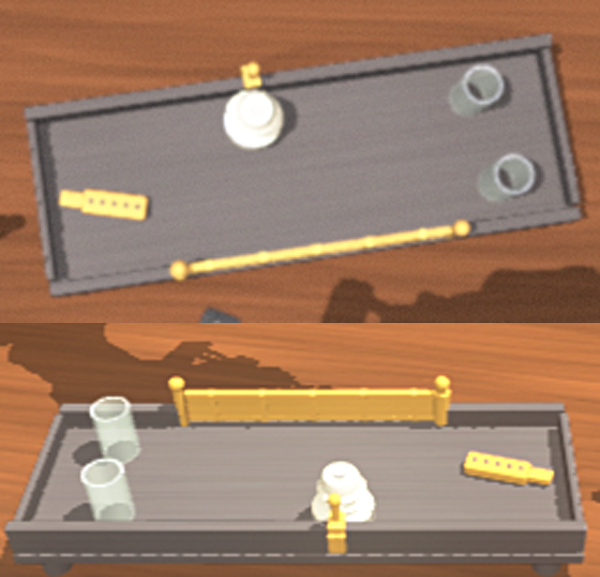

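The gate is shut between both posts, (180,270) to (461,229). The pillar stands upright at the rail in front of the clip, and the tubes and pitch pipe haven't moved.

```bash
python3 -c "
from h import *
print(finish_job())"
```

```text
the job is handed in; nothing more can be done
None
```

The job is handed in at about 12 s: the pillar stands upright against the back rail, about 1.5 mm off the index clip's centre, the gate is shut against its stop, and the tubes, pitch pipe and trumpet were left alone; the judge's result was not shown.

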